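Weigh a bail-handled sample canister on a column spring scale

ROBOT

A 7-joint arm with a two-finger parallel gripper is mounted at the origin on a cart in front of the work surface, level with it; the furniture and walls round the work are solid. World frame = base frame: x ahead of the robot, y to its left, z up, the work surface at z = 0. Lengths are in m, angles in rad, forces in N, time in s.
With the tool pointing down it reaches from about 0.425 to 0.875 m from the base axis. Payload 8.4 kg.
Tool frame: the origin (TCP) lies on the mounting face of the last link; the fingertips stand 182 mm ahead of it and the grasp point (between the pads) lies 164 mm ahead of it; z points along the fingers, y is the line along which they close (so a half turn about z gives the same grasp; the last joint's range is limited). The gripper opens to 87 mm and grips with 3 to 60 N. Pads are 19 mm wide; open, the fingers measure 117 mm over their backs; the gripper's body (75 mm by 190 mm) begins 51 mm behind the grasp point.
Start: joints at [-1.266, 0.333, 0.04, 1.465, -0.013, 1.343, -0.059], TCP at [0.255, 0.598, 0.405] pointing down, gripper open.
Joint ranges: [-2.58, 2.58], [-0.38, 2.09], [-1.3, 1.39], [0.25, 2.4], [-1.5, 4.64], [0.08, 2.09], [-2.65, 2.65]. Speed limits (rad/s): [2.22, 2.22, 2.79, 2.79, 3.14, 3.14, 3.14].

INTERFACE

Orientations are given as a 3x3 rotation matrix whose columns are the frame's x, y, z axes.
In Python, from plant import r gives the robot as it stands. The module is installed in compiled form; this text tells all that it offers.
- The arm moves only by the shell command python3 -m handwheel 'ROWS' [FORCE]. ROWS is a JSON object of lists of equal length, an entry for each row: "xyz": the shift along the tool's x, y, z each as a share of 0.025 m, from -1 to 1, a list of three; "twist": the turn, a rotation vector about the tool's x, y, z each as a share of 0.15 rad, from -1 to 1, a list of three; "grip": the gripper command: -1 is fully open, 1 is shut, values between are in proportion. A call has 1 to 5 rows; each row shifts and turns the commanded pose from where the row before left it, along the tool's axes as they then stand; what a row does not reach is not made up. A row lasts 1/8 s, in which the tool goes at most 62.5 mm and 10.7 degrees, less where a joint would pass 70% of its speed; a pose out of reach is approached as far as the arm can. A call with a number of a shift or a turn outside -1 to 1 is refused whole. A call with a gripper value outside its range is refused whole. The fingers move at their own pace and stop on an object; FORCE is the grip in N (left out, the last holds). Time passes only in rows, so rows that do not move let the fingers close. It gives the time, the measured TCP pose, the force, the opening and the grip force at its end, in the units of the state.
- r.get_state(): the state, without advancing time (a new reading comes with each control period).
- r.snapshot(name): name is "scene" or "side" or "wrist"; returns a dict with "pixels" (480x640x3 uint8, red, green, blue), "mtx" (3x3 intrinsics, pixels), "R" (3x3) and "t" (3): a world point X has camera coordinates R X + t. Camera axes: x right, y down, z forward; pixel columns grow to the right and rows downward; lengths in m; the calibration is good to about 2 mm. The wrist camera is an equidistant fisheye: a pixel r from the principal point sees the ray r / f radians off the axis. A picture is of the moment at which its call begins. There is no depth.
- r.sign_off(): hands the job in; it is judged then, once.
The state is a dict: "time_s": time; "joint_positions": joint angles; "joint_vel": joint speeds; "tau": joint torques, N m; "eef_pos": TCP position; "orientation": TCP orientation; "force": force on the tool from outside, world axes, zero at the start; "ft_torque": the same for the moment, N m; "width": finger opening in m; "grasp_force": force on a finger pad.
Only numpy, scipy, OpenCV 4.12 (cv2) and the standard library are available. Lean on these libraries where they do the work, as an engineer would, in place of code of your own. Each camera call takes 0.05 s, during which the arm holds its last target. There are 200 camera calls.

TASK

Weigh the lidded steel sample canister: swing its folded-down wire bail upright without dragging or tipping the canister, then carry it by the bail and hang it by the bail wire in the notches of the spring scale's two-prong hook, the black grip sleeve between the prongs. Ease the load over slowly until the scale alone carries the full weight before you let go, so that the hook neither drops, springs up nor is pulled down to its stop; leave the canister hanging still and do not disturb the other things on the bench.

Things in the scene. Friction and masses are not known exactly. Their poses are not given: they have to be found in the camera images.
- canister: round lidded stainless steel sample canister, 82 mm across the lid, 60 mm high plus a small black lid knob (to 71 mm); total mass unknown, between 0.28 and 0.92 kg. Origin at the centre of its underside, z up. The bail's pivots lie on its y axis, 53 mm above the underside, at y = +-46 mm. The folded bail lies on its -x side
- bail (a joint): angle (rad) of the wire bail: 0 = level, to the canister's -x; -0.2 to 0 = folded down; 1.571 = upright; it could swing on to 3.44. Stiff pivots (0.028 N m): it stays where it is left. A U of 4 mm steel wire, 105 mm wide over its legs, its straight crown 100 mm from the pivot axis
- grip (a point): centre of the black grip sleeve on the bail's crown: 10 to 11 mm thick, 36 mm long, turning freely on the wire. y = along the sleeve and the crown (parallel to the pivot axis), x = from the crown towards the pivots. On either side of the sleeve the bare straight wire runs on to 34 mm from this point
- scale_stand: column spring scale, fixed to the bench: grey base 135 x 165 mm and 18 mm high, aluminium column 66 mm wide and 396 mm high with a graduated strip. Origin under the middle of the column's front face, z up; the hook arm points to its -x, 150 mm out
- scale_hook (a joint): how far (m) the scale's sliding hook is pulled down: 0 = unloaded, 0.105 = bottom stop, an overload (stay below 0.1; never load it over 14 N). The spring takes 0.3 N to start, then 100 N per metre, lightly damped. It must never move faster than 0.07 m/s, down or up: lower at some 25 mm/s, and when let go the hand's share of the weight should be within about 0.5 N of nothing
- hook_seat (a point): where the wire's centre rests when seated, midway between the hook's prongs (moves with the hook; 291 mm up unloaded). x: from tips to column; y: across the prongs, crown direction; z up. Prongs: 8 mm bars at y = +-32 mm; notch floors 12 mm wide, 2 mm below here; tips' tops 20 mm above, at x = -23 mm; behind, bars rise to 12 mm above and run to a cross bar at x = +78 mm. All else free
- stain_bottle: bystander: small brown dropper bottle, 38 mm round, 87 mm high, origin at the centre of its underside
- petri_dish: bystander: flat covered dish, 58 mm across, 14 mm high, origin at the centre of its underside
- tube_rack: bystander: clear rack of microtubes, 62 x 160 x 45 mm, origin at the centre of its underside
- objective_case: bystander: round objective case, 42 mm across, 66 mm high, origin at the centre of its underside
- lab_timer: bystander: white lab timer, 66 x 62 x 16 mm, origin at the centre of its underside
Mind the look-alikes: they are no part of the job. Of the things shaped like the canister, the stainless one is meant.

How it is judged:
On the way, in this order (a step that is already met when the one before it is completed fails the run):
1. the bail stands upright (within 0.15 rad) while the canister still stands level where it was (within 20 mm) (value of joint bail between 1.42 and 1.72 rad and angle between canister's own z axis and vertical below 0.1 rad and distance of canister from where it was at the start of the episode below 0.02 m), for 0.1 s.
2. the bail's crown lies in the hook's notches and the scale begins to carry the canister (horizontal distance between grip and hook_seat below 0.013 m and z of grip in the frame of hook_seat between -0.006 and 0.006 m and value of joint scale_hook above 0.008 m), for 0.1 s.
At the end, for the whole second after the job is handed in: The canister hangs by its bail in the hook: crown's middle within 13 mm (level) and 6 mm (height) of the seat, crown across both prongs (0.2 rad), canister upright within 0.3 rad and off the bench, hook pulled down 12 to 100 mm by the weight and practically at rest (horizontal distance between grip and hook_seat below 0.013 m and z of grip in the frame of hook_seat between -0.006 and 0.006 m and angle between the y axis of grip and the y axis of hook_seat, either way round below 0.2 rad and contact force between canister and scale_stand above 2 N and value of joint scale_hook between 0.012 and 0.1 m and height (world z) of canister above 0.03 m and angle between canister's own z axis and vertical below 0.3 rad and linear speed of canister below 0.06 m/s and velocity of joint scale_hook between -0.04 and 0.04 m/s); the robot touches nothing.
It fails at once if the scale's hook drops or springs up faster than 0.07 m/s (velocity of joint scale_hook above 0.07 m/s or velocity of joint scale_hook below -0.07 m/s).
It fails at once if the scale is overloaded: hook pulled down 100 mm or more, or pressed with more than 14 N (value of joint scale_hook above 0.1 m or contact force between canister and scale_stand above 14 N).
It fails at once if the canister is tipped by more than 0.6 rad (angle between canister's own z axis and vertical above 0.6 rad).
It fails at once if a bystander (dropper bottle, covered dish, tube rack, objective case, timer) is moved by more than 20 mm (distance of any of stain_bottle, petri_dish, tube_rack, objective_case, lab_timer from where it was at the start of the episode above 0.02 m).
It also fails if it takes over 70 s, if anything falls off the work surface, if the arm or the gripper's body presses on something with over 40 N, if the wrist force passes 120 N, or if a joint passes its speed limit or range.

## Working session

There is one attempt and no reset: what is moved stays moved. The work goes in short steps, Python scripts to look and compute and a shell command to move; the robot and the scene stay as the last step left them, time stands still between calls to the robot, and variables do not carry over. Pictures are saved under pics/ and viewed, at most 10 in all, crops included, and the job is handed in when it is done.

```bash
mkdir -p pics; ls; cat > h.py <<'E'
import numpy as np,cv2
from plant import r
def snap(n,f=None):
    s=r.snapshot(n)
    for k in("mtx","R","t"): s[k]=np.array(s[k],float)
    s["bgr"]=np.array(s["pixels"])[:,:,::-1].copy()
    if f: cv2.imwrite("pics/"+f,s["bgr"])
    return s
def ray(s,u,v,fish=False):
    K=s["mtx"];x=(u-K[0,2])/K[0,0];y=(v-K[1,2])/K[1,1]
    if fish:
        th=np.hypot(x,y);d=np.array([x/th*np.sin(th),y/th*np.sin(th),np.cos(th)]) if th>1e-9 else np.array([0,0,1.])
    else: d=np.array([x,y,1.])
    d=s["R"].T@d; return -s["R"].T@s["t"],d/np.linalg.norm(d)
def plane(s,u,v,z,fish=False):
    o,d=ray(s,u,v,fish); return o+d*(z-o[2])/d[2]
def tri(rays):
    A=sum(np.eye(3)-np.outer(d,d) for o,d in rays);b=sum((np.eye(3)-np.outer(d,d))@o for o,d in rays)
    p=np.linalg.solve(A,b); return p,[np.linalg.norm(np.cross(p-o,d)) for o,d in rays]
def proj(s,X,fish=False):
    c=s["R"]@np.array(X,float)+s["t"];K=s["mtx"]
    if fish:
        n=np.hypot(c[0],c[1]);th=np.arctan2(n,c[2]);a=c[:2]/max(n,1e-9)*th
    else: a=c[:2]/c[2]
    return np.array([K[0,0]*a[0]+K[0,2],K[1,1]*a[1]+K[1,2]])
E
python3 - <<'E'
from h import *
import pickle
S={n:snap(n) for n in("scene","side","wrist")}
pickle.dump(S,open("s0.pkl","wb"))
cv2.imwrite("pics/a.png",S["scene"]["bgr"]);cv2.imwrite("pics/b.png",S["side"]["bgr"]);cv2.imwrite("pics/c.png",S["wrist"]["bgr"])
st=r.get_state()
for k in st: print(k,np.round(st[k],3).tolist())
for n in S: print(n,S[n]["mtx"].round(1).tolist(),S[n]["R"].round(3).tolist(),(-S[n]["R"].T@S[n]["t"]).round(3))
E
```

```text
pics
time_s 0.15
joint_positions [-1.266, 0.334, 0.04, 1.466, -0.013, 1.343, -0.058]
joint_vel [-0.001, -0.001, 0.0, -0.002, 0.0, -0.0, 0.001]
tau [0.003, -65.684, 1.338, -40.411, -0.059, 0.042, 0.0]
eef_pos [0.255, 0.598, 0.404]
orientation [[-0.92, 0.393, -0.0], [0.393, 0.92, -0.001], [-0.0, -0.001, -1.0]]
force [0.225, -0.619, 0.56]
ft_torque [-0.027, 0.053, 0.047]
grasp_force 0.0
width 0.087
scene [[506.0, 0.0, 323.8], [0.0, 506.0, 234.1], [0.0, 0.0, 1.0]] [[0.767, -0.642, 0.018], [-0.314, -0.4, -0.861], [0.56, 0.654, -0.509]] [-0.266 -0.762  0.974]
side [[587.8, 0.0, 322.5], [0.0, 587.8, 240.0], [0.0, 0.0, 1.0]] [[-0.842, -0.539, 0.024], [-0.292, 0.417, -0.861], [0.454, -0.732, -0.508]] [-0.254  1.578  1.119]
wrist [[371.6, 0.0, 322.0], [0.0, 371.6, 243.5], [0.0, 0.0, 1.0]] [[0.394, 0.919, -0.002], [0.881, -0.377, 0.287], [0.263, -0.115, -0.958]] [0.184 0.628 0.385]
```

View pics/a.png

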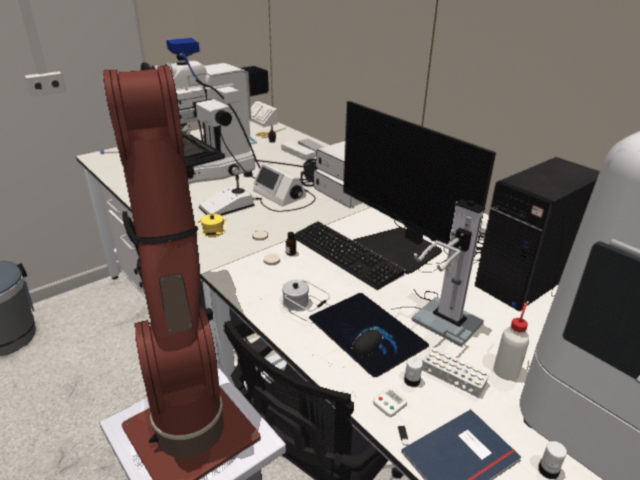

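View pics/b.png

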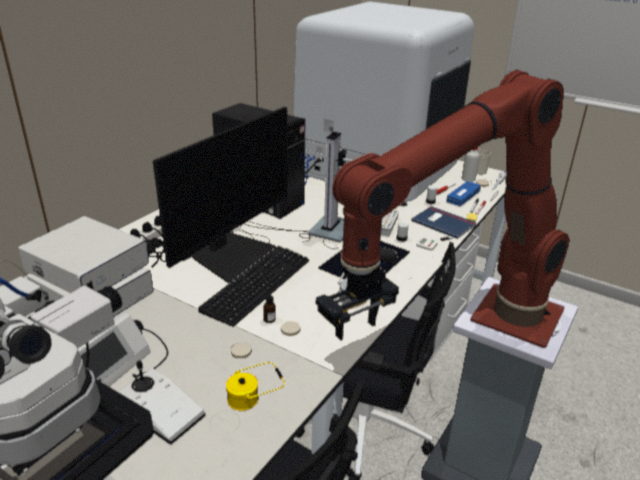

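The scene view shows the stainless canister at (296,293), with its bail to the right and the sleeve at about (321,303). The scale is at (455,270) with its hook at (435,248). Candidates are the steel canister at (296,293) and the yellow one at (212,224) (side view (242,388)); I choose the stainless one. In the side view the gripper hides the canister.

```bash
python3 - <<'E'
from h import *
import pickle
S=pickle.load(open("s0.pkl","rb"))
a=cv2.resize(S["scene"]["bgr"][265:325,260:350],None,fx=4.4,fy=4.4,interpolation=cv2.INTER_CUBIC)
b=cv2.resize(S["scene"]["bgr"][190:350,400:500],None,fx=3.7,fy=3.7,interpolation=cv2.INTER_CUBIC)
im=np.zeros((600,800,3),np.uint8);im[:a.shape[0],:a.shape[1]]=a;im[:b.shape[0],410:410+b.shape[1]]=b
c=cv2.resize(S["wrist"]["bgr"],(400,300));im[300:,:400]=c
cv2.imwrite("pics/d.png",im)
print("can top",plane(S["scene"],295,287,.071),"grip",plane(S["scene"],321,303,.045),"base scale",plane(S["scene"],448,320,.018),"hook",plane(S["scene"],435,248,.29))
E
```

```text
can top [0.46112214 0.21557582 0.071     ] grip [0.49435642 0.13378781 0.045     ] base scale [ 0.75450631 -0.13120114  0.018     ] hook [ 0.66515975 -0.11137485  0.29      ]
```

View pics/d.png

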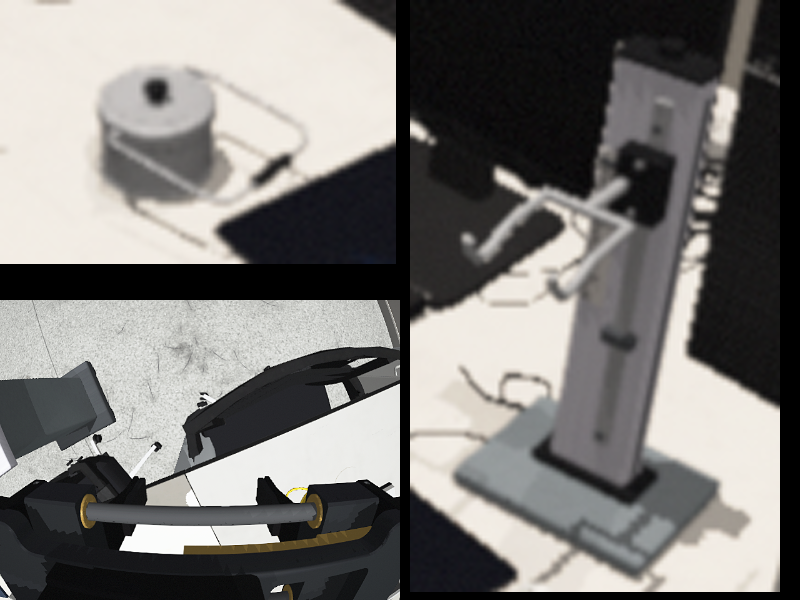

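View pics/c.png

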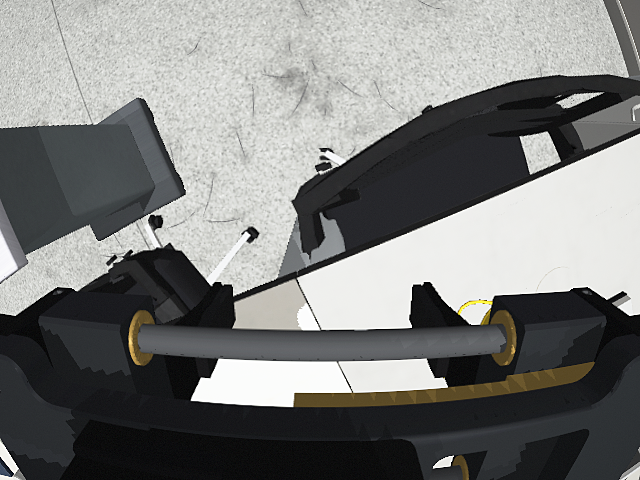

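The crop confirms the stainless canister with its folded bail; the sleeve is at about (321,303) in the scene view, and the canister's knob at about (296,286). The hook's prong tips are at about (418,257) and (440,268). The wrist view only shows floor and bench edge. I'll move the arm past the canister so the side camera sees it.

```bash

python3 -m handwheel '{"xyz":[[-0.5,-0.43,0],[-1,-0.86,0],[-1,-0.86,0],[-1,-0.86,0],[-1,-0.86,0]],"twist":[[0,0,0],[0,0,0],[0,0,0],[0,0,0],[0,0,0]],"grip":[-1,-1,-1,-1,-1]}' >/dev/null
python3 -m handwheel '{"xyz":[[-1,-0.86,0],[-1,-0.86,0],[-1,-0.86,0],[-1,-0.86,0],[-1,-0.86,0]],"twist":[[0,0,0],[0,0,0],[0,0,0],[0,0,0],[0,0,0]],"grip":[-1,-1,-1,-1,-1]}' >/dev/null
python3 -m handwheel '{"xyz":[[-1,-0.86,0],[-1,-0.86,0],[-1,-0.86,0],[-1,-0.86,0],[-1,-0.86,0]],"twist":[[0,0,0],[0,0,0],[0,0,0],[0,0,0],[0,0,0]],"grip":[-1,-1,-1,-1,-1]}' >/dev/null
python3 -m handwheel '{"xyz":[[-1,-0.86,0],[-1,-0.86,0],[-1,-0.86,0],[-0.5,-0.43,0],[0,0,0]],"twist":[[0,0,0],[0,0,0],[0,0,0],[0,0,0],[0,0,0]],"grip":[-1,-1,-1,-1,-1]}'
python3 - <<'E'
from h import *
import pickle
S=pickle.load(open("s0.pkl","rb"))
T={n:snap(n) for n in("scene","side")}
pickle.dump(T,open("s1.pkl","wb"))
# approx canister in side
u,v=proj(T["side"],[.475,.175,.05]).astype(int);U,V=proj(S["side"],[.68,-.115,.29]).astype(int);print(u,v,U,V)
im=np.zeros((600,800,3),np.uint8)
im[:400,:400]=cv2.resize(T["side"]["bgr"][v-40:v+40,u-40:u+40],(400,400),interpolation=cv2.INTER_CUBIC)
im[:400,400:]=cv2.resize(S["side"]["bgr"][V-40:V+40,U-40:U+40],(400,400),interpolation=cv2.INTER_CUBIC)
im[400:,:200]=cv2.resize(T["scene"]["bgr"][268:318,280:330],(200,200))
im[400:,200:467]=cv2.resize(T["side"]["bgr"],(267,200))
im[400:,470:737]=cv2.resize(T["scene"]["bgr"],(267,200))
cv2.imwrite("pics/e.png",im)
E
```

```text
time_s: 2.65
eef_pos: [0.5171, 0.0639, 0.4047]
orientation: [[-0.919, 0.395, -0.0], [0.395, 0.919, 0.0], [0.0, -0.0, -1.0]]
force: [0.4, -0.7, -0.7]
width: 0.0868
grasp_force: 0.0
358 278 352 165
```

View pics/e.png

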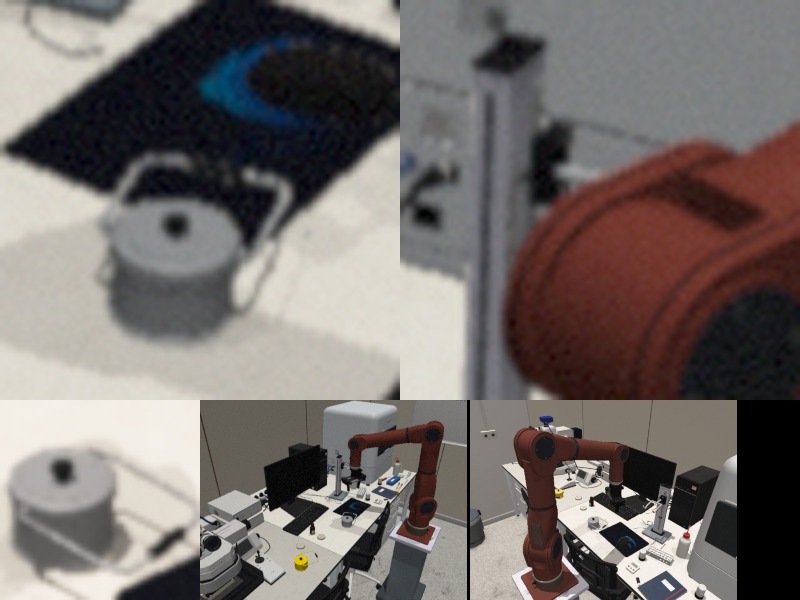

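The side view shows the canister knob at (353,282) and the sleeve on the crown at about (362,272); the initial side view of the hook is hidden by the arm.

```bash
python3 - <<'E'
from h import *
import pickle
S=pickle.load(open("s0.pkl","rb"));T=pickle.load(open("s1.pkl","rb"))
A,B=S["scene"],T["side"]
kn=tri([ray(A,295.2,286),ray(B,353.4,283)]);gr=tri([ray(A,321.8,303.6),ray(B,361.5,272.3)])
print("knob",kn,"grip",gr)
d=(gr[0]-kn[0])[:2];print(np.linalg.norm(d),np.degrees(np.arctan2(d[1],d[0])))
# sleeve direction from scene
a,b=[plane(A,260+x/4.4,265+y/4.4,gr[0][2]) for x,y in((257,183),(290,155))];print("sleeve len",np.linalg.norm(b-a),"dir",np.degrees(np.arctan2(*(b-a)[1::-1])),(a+b)/2)
# crown corners side view
a,b=[plane(B,318+x/5,238+y/5,gr[0][2]) for x,y in((145,157),(285,185))];print("crown",np.linalg.norm(b-a),np.degrees(np.arctan2(*(b-a)[1::-1])),(a+b)/2)
# hook from scene
f=lambda x,y,z:plane(A,400+(x-410)/3.7,190+y/3.7,z)
L,R=f(467,238,.311),f(556,286,.311);print("tips",L,R,np.linalg.norm(L-R),np.degrees(np.arctan2(*(R-L)[1::-1])))
L2,R2=f(548,192,.299),f(630,229,.299);print("cross",L2,R2,np.linalg.norm(L2-R2),np.degrees(np.arctan2(*(R2-L2)[1::-1])))
print("base corners",[f(x,y,.018)[:2].round(3) for x,y in((454,473),(638,568),(718,485),(548,398))])
print("hook in side",proj(B,(L+R)/2))
E
```

```text
knob (array([0.4676304 , 0.22539864, 0.06419774]), [np.float64(0.0019242389324881128), np.float64(0.0019242389324878604)]) grip (array([0.49156612, 0.12963904, 0.04393924]), [np.float64(0.002866449271309343), np.float64(0.0028664492713093895)])
0.09870572303073702 -75.96611583689126
sleeve len 0.037389430815320646 dir 14.191173375008859 [0.49681981 0.13125316 0.04393924]
crown 0.09572598830469499 -165.62714796956826 [0.49004155 0.13260508 0.04393924]
tips [ 0.57609101 -0.12035958  0.311     ] [ 0.57779473 -0.1927776   0.311     ] 0.07243805845112616 -88.65229955250358
cross [ 0.68097951 -0.10445285  0.299     ] [ 0.68680395 -0.16992561  0.299     ] 0.06573131697174726 -84.9163655403741
base corners [array([ 0.68 , -0.059]), array([ 0.704, -0.217]), array([ 0.831, -0.199]), array([ 0.814, -0.043])]
hook in side [384.25270334 162.99077999]
```

```bash

python3 -m handwheel '{"xyz":[[0.97,1,0],[0.97,1,0],[0,0,0],[0,0,0],[0,0,0]],"twist":[[0,0,0],[0,0,0.5],[0,0,1],[0,0,1],[0,0,1]],"grip":[0,0,0,0,0]}' >/dev/null
python3 -m handwheel '{"xyz":[[0,0,0],[0,0,0],[0,0,0],[0,0,0],[0,0,0]],"twist":[[0,0,1],[0,0,1],[0,0,1],[0,0,1],[0,0,1]],"grip":[0,0,0,0,0]}' >/dev/null
python3 -m handwheel '{"xyz":[[0,0,0],[0,0,0],[0,0,0],[0,0,0],[0,0,0]],"twist":[[0,0,1],[0,0,1],[0,0,1],[0,0,1],[0,0,1]],"grip":[0,0,0,0,0]}' >/dev/null
python3 -m handwheel '{"xyz":[[0,0,0],[0,0,1],[0,0,1],[0,0,1],[0,0,0]],"twist":[[0,0,1],[0,0,1],[0,0,1],[0,0,0.1],[0,0,0]],"grip":[0,0,0,0,0]}'
python3 - <<'E'
from h import *
import pickle
T={n:snap(n) for n in("scene","side","wrist")}
pickle.dump(T,open("s2.pkl","wb"))
im=np.zeros((600,800,3),np.uint8)
W=T["wrist"]
im[:480,:640]=W["bgr"]
for X in([.4925,.13,.044],[.468,.225,.071]): print(proj(W,X,True))
u,v=proj(T["side"],[.61,-.15,.30]).astype(int);print(u,v)
im[300:600,500:800]=cv2.resize(T["side"]["bgr"][v-30:v+30,u-30:u+30],(300,300),interpolation=cv2.INTER_CUBIC)
cv2.imwrite("pics/f.png",im)
print(np.degrees(np.arctan2(r.get_state()["orientation"][1][1],r.get_state()["orientation"][0][1])),r.get_state()["joint_positions"])
E
```

```text
time_s: 5.25
eef_pos: [0.491, 0.1311, 0.3283]
orientation: [[0.969, 0.248, -0.003], [0.247, -0.969, -0.001], [-0.004, 0.0, -1.0]]
force: [-0.4, -0.2, -0.0]
width: 0.043
grasp_force: 0.0
[322.10654211 242.95272282]
[184.56142645 254.31186154]
374 164
-75.72172381221623 [-0.79508496  0.0985929   0.47912888  1.91946373 -0.05042122  1.13392696
 -1.61824194]
```

View pics/f.png

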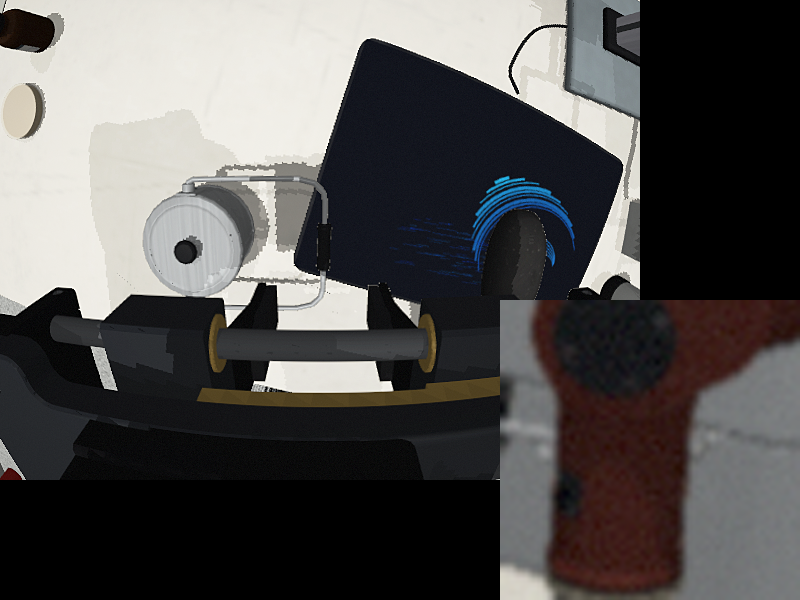

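The wrist view shows the sleeve upright in the image, from (324,222) to (324,272), with the knob top at (185,251). Both fall within 4 px of the prediction.

```bash
python3 - <<'E'
from h import *
import pickle
S=pickle.load(open("s0.pkl","rb"));T=pickle.load(open("s1.pkl","rb"));W=pickle.load(open("s2.pkl","rb"))["wrist"]
rs=[ray(S["scene"],321.8,303.6),ray(T["side"],361.5,272.3),ray(W,324,247,True)]
print(tri(rs));print(tri(rs[0::2]),tri(rs[1:]))
print("wrist plane",[plane(W,324,v,.044,True).round(4) for v in(222,247,272)])
print("knob",plane(W,185,251,.070,True),tri([ray(S["scene"],295.2,285.5),ray(T["side"],353.4,282.6),ray(W,185,251,True)]))
E
```

```text
(array([0.49085429, 0.12881226, 0.04445112]), [np.float64(0.0030885411253772457), np.float64(0.0029015675947027288), np.float64(0.0012874989436748847)])
(array([0.49146981, 0.12771581, 0.0481314 ]), [np.float64(0.0006489084326252855), np.float64(0.0006489084326253587)]) (array([0.4895161 , 0.12801282, 0.04135045]), [np.float64(0.0006368838510105394), np.float64(0.0006368838510105983)])
wrist plane [array([0.5085, 0.1326, 0.044 ]), array([0.4898, 0.1278, 0.044 ]), array([0.4703, 0.1229, 0.044 ])]
knob [0.47015083 0.22531057 0.07      ] (array([0.46799499, 0.22607993, 0.06576349]), [np.float64(0.0018659851958996924), np.float64(0.0022284549430535245), np.float64(0.0006934195492479785)])
```

```bash

python3 -m handwheel '{"xyz":[[-0.05,0.11,0.5],[0,0,0.9],[0,0,0.9],[0,0,0.9],[0,0,0.9]],"twist":[[0,0,0],[0,0,0],[0,0,0],[0,0,0],[0,0,0]],"grip":[0,0,0,0,0]}' 5
python3 -m handwheel '{"xyz":[[0,0,0.6],[0,0,0.1],[0,0,0],[0,0,0],[0,0,0]],"twist":[[0,0,0],[0,0,0],[0,0,0],[0,0,0],[0,0,0]],"grip":[0,0,0.2,0.4,0.5]}' 5
python3 -m handwheel '{"xyz":[[0,0,0],[0,0,0],[0,0,0],[0,0,0],[0,0,0]],"twist":[[0,0,0],[0,0,0],[0,0,0],[0,0,0],[0,0,0]],"grip":[0.6,0.65,0.7,0.75,0.8]}' 5
python3 -m handwheel '{"xyz":[[0,0,0],[0,0,0]],"twist":[[0,0,0],[0,0,0]],"grip":[1,1]}' 20
python3 - <<'E'
from h import *
W=snap("wrist","g.png")
u,v=proj(W,[.469,.2255,.06],True);print(u,v, np.round(r.get_state()["eef_pos"],4))
E
```

```text
time_s: 6.02
eef_pos: [0.4916, 0.1269, 0.2265]
orientation: [[0.969, 0.245, 0.0], [0.245, -0.969, 0.0], [0.0, -0.0, -1.0]]
force: [-0.1, -0.4, -0.6]
width: 0.0435
grasp_force: 0.0
time_s: 6.65
eef_pos: [0.4919, 0.1271, 0.2103]
orientation: [[0.969, 0.245, 0.001], [0.245, -0.969, 0.001], [0.001, -0.0, -1.0]]
force: [-0.3, -0.3, 0.1]
width: 0.0252
grasp_force: 0.0
time_s: 7.28
eef_pos: [0.4915, 0.1277, 0.2098]
orientation: [[0.969, 0.246, -0.0], [0.246, -0.969, 0.001], [0.0, -0.001, -1.0]]
force: [-0.6, 5.0, 0.6]
width: 0.01
grasp_force: 4.5
time_s: 7.52
eef_pos: [0.4917, 0.1272, 0.2098]
orientation: [[0.969, 0.245, 0.0], [0.245, -0.969, 0.0], [0.0, -0.0, -1.0]]
force: [0.5, 4.6, 0.3]
width: 0.0094
grasp_force: 20.0
100.58518828805833 324.2014335011801 [0.4917 0.1272 0.2098]
```

View pics/g.png

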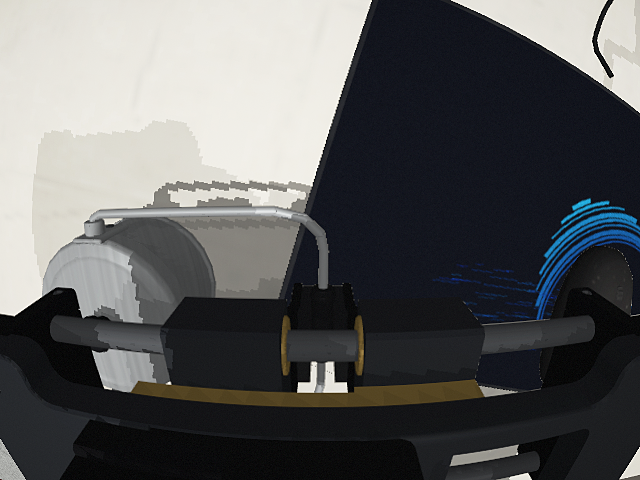

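The wrist view shows the sleeve held between the pads at about (323,345), with one leg of the bail running to the canister. The 5 N along +y says I'm pulling outward slightly, so I'll relax about 1 mm before swinging.

```bash

python3 -m handwheel '{"xyz":[[0,-0.05,0],[0,0,0]],"twist":[[0,0,0],[0,0,0]],"grip":[1,1]}' 20
python3 - <<'E'
import numpy as np
t=np.linspace(-.072,1.571,21);print(np.c_[t[1:],np.diff(np.cos(t))*4,-np.diff(np.sin(t))*4].round(3))
E
```

```text
time_s: 7.82
eef_pos: [0.4916, 0.1276, 0.2098]
orientation: [[0.97, 0.245, 0.0], [0.245, -0.97, -0.001], [0.0, 0.001, -1.0]]
force: [1.4, 1.1, -0.2]
width: 0.0093
grasp_force: 20.0
[[ 0.01   0.01  -0.328]
 [ 0.092 -0.017 -0.328]
 [ 0.174 -0.044 -0.326]
 [ 0.257 -0.07  -0.321]
 [ 0.339 -0.096 -0.314]
 [ 0.421 -0.122 -0.305]
 [ 0.503 -0.146 -0.294]
 [ 0.585 -0.17  -0.281]
 [ 0.667 -0.193 -0.266]
 [ 0.75  -0.214 -0.249]
 [ 0.832 -0.233 -0.231]
 [ 0.914 -0.252 -0.211]
 [ 0.996 -0.268 -0.19 ]
 [ 1.078 -0.283 -0.167]
 [ 1.16  -0.296 -0.143]
 [ 1.242 -0.306 -0.119]
 [ 1.325 -0.315 -0.093]
 [ 1.407 -0.322 -0.067]
 [ 1.489 -0.326 -0.04 ]
 [ 1.571 -0.328 -0.013]]
```

```bash

python3 -m handwheel '{"xyz":[[0,0.01,-0.328],[0,-0.017,-0.328],[0,-0.044,-0.326],[0,-0.07,-0.321],[0,-0.096,-0.314]],"twist":[[0,0,0],[0,0,0],[0,0,0],[0,0,0],[0,0,0]],"grip":[1,1,1,1,1]}'
python3 -m handwheel '{"xyz":[[0,-0.122,-0.305],[0,-0.146,-0.294],[0,-0.17,-0.281],[0,-0.193,-0.266],[0,-0.214,-0.249]],"twist":[[0,0,0],[0,0,0],[0,0,0],[0,0,0],[0,0,0]],"grip":[1,1,1,1,1]}'
```

```text
time_s: 8.45
eef_pos: [0.4901, 0.1333, 0.2509]
orientation: [[0.97, 0.245, 0.0], [0.245, -0.97, -0.0], [0.0, 0.0, -1.0]]
force: [1.5, -5.3, 1.6]
width: 0.0094
grasp_force: 20.0
time_s: 9.07
eef_pos: [0.4851, 0.1542, 0.2861]
orientation: [[0.97, 0.245, 0.001], [0.245, -0.97, 0.0], [0.001, 0.0, -1.0]]
force: [2.9, -4.6, 2.5]
width: 0.009
grasp_force: 20.0
```

```bash

python3 -m handwheel '{"xyz":[[0,0.03,-0.03],[0,-0.2,-0.231],[0,-0.24,-0.211]],"twist":[[0,0,0],[0,0,0],[0,0,0]],"grip":[1,1,1]}'
python3 -m handwheel '{"xyz":[[0,-0.268,-0.19],[0,-0.283,-0.167],[0,-0.296,-0.143]],"twist":[[0,0,0],[0,0,0],[0,0,0]],"grip":[1,1,1]}'
```

```text
time_s: 9.45
eef_pos: [0.4819, 0.1649, 0.2969]
orientation: [[0.969, 0.246, -0.001], [0.246, -0.969, 0.0], [-0.001, -0.001, -1.0]]
force: [1.4, 1.2, -2.4]
width: 0.0091
grasp_force: 20.0
time_s: 9.82
eef_pos: [0.4768, 0.1851, 0.3094]
orientation: [[0.969, 0.245, -0.001], [0.245, -0.969, -0.0], [-0.001, 0.0, -1.0]]
force: [-0.2, 1.6, -4.2]
width: 0.0093
grasp_force: 20.0
```

```bash

python3 -m handwheel '{"xyz":[[0,0,0.05],[0,-0.306,-0.11],[0,-0.315,-0.09]],"twist":[[0,0,0],[0,0,0],[0,0,0]],"grip":[1,1,1]}'
python3 -m handwheel '{"xyz":[[0,-0.32,-0.06],[0,-0.32,-0.03],[0,-0.31,0.01],[0,0,0]],"twist":[[0,0,0],[0,0,0],[0,0,0],[0,0,0]],"grip":[1,1,1,1]}'
python3 - <<'E'
from h import *
import pickle
T={n:snap(n) for n in("scene","side","wrist")};pickle.dump(T,open("s3.pkl","wb"))
im=np.zeros((600,800,3),np.uint8)
u,v=proj(T["side"],[.469,.2255,.09]).astype(int);print(u,v)
im[:300,:300]=cv2.resize(T["side"]["bgr"][v-40:v+40,u-40:u+40],(300,300),interpolation=cv2.INTER_CUBIC)
U,V=proj(T["scene"],[.469,.2255,.09]).astype(int);print(U,V)
im[:300,300:600]=cv2.resize(T["scene"]["bgr"][V-30:V+50,U-40:U+40],(300,300),interpolation=cv2.INTER_CUBIC)
u,v=proj(T["side"],[.63,-.14,.30]).astype(int);print(u,v)
im[300:,:300]=cv2.resize(T["side"]["bgr"][v-40:v+40,u-40:u+40],(300,300),interpolation=cv2.INTER_CUBIC)
u,v=proj(T["scene"],[.63,-.14,.30]).astype(int);print(u,v)
im[300:,300:600]=cv2.resize(T["scene"]["bgr"][v-30:v+30,u-30:u+30],(300,300),interpolation=cv2.INTER_CUBIC)
cv2.imwrite("pics/i.png",im)
E
```

```text
time_s: 10.2
eef_pos: [0.4738, 0.1996, 0.3139]
orientation: [[0.97, 0.244, 0.001], [0.244, -0.97, 0.0], [0.002, 0.0, -1.0]]
force: [2.2, -0.5, 4.1]
width: 0.0093
grasp_force: 20.0
time_s: 10.7
eef_pos: [0.4681, 0.2242, 0.317]
orientation: [[0.969, 0.246, 0.003], [0.246, -0.969, 0.003], [0.004, -0.002, -1.0]]
force: [2.3, 0.7, 10.8]
width: 0.0093
grasp_force: 20.0
353 275
295 279
368 163
435 254
```

View pics/i.png

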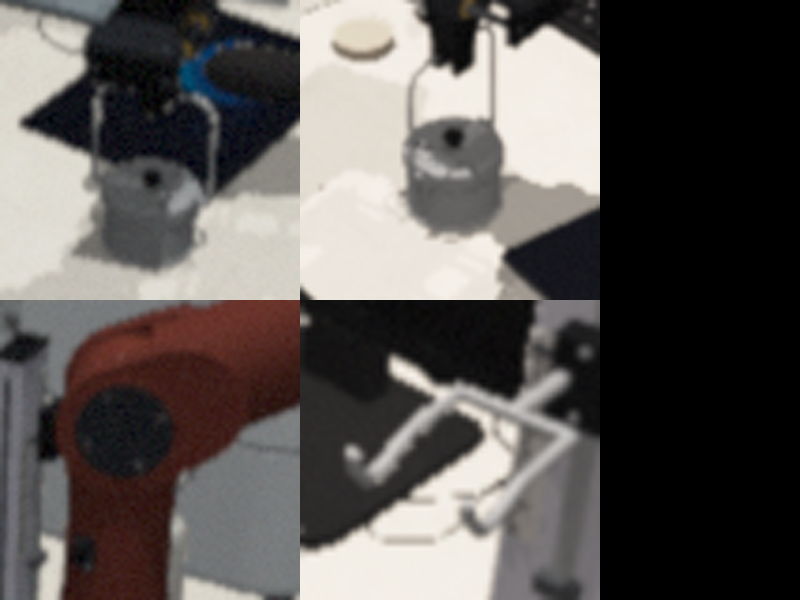

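The crops show the bail upright over the canister, whose knob hasn't moved (side (353,282)). The prong tips show at scene crop (352,455) and (470,518). Now a gentle lift, weighing the canister on the way.

```bash

python3 -m handwheel '{"xyz":[[0,0,-0.06],[0,0,-0.06],[0,0,-0.06],[0,0,-0.06],[0,0,-0.1]],"twist":[[0,0,0],[0,0,0],[0,0,0],[0,0,0],[0,0,0]],"grip":[1,1,1,1,1]}' 40
python3 -m handwheel '{"xyz":[[0,0,-0.15],[0,0,-0.2],[0,0,-0.3],[0,0,-0.4],[0,0,-0.4]],"twist":[[0,0,0],[0,0,0],[0,0,0],[0,0,0],[0,0,0]],"grip":[1,1,1,1,1]}' 
python3 -m handwheel '{"xyz":[[0,0,-0.4],[0,0,-0.4],[0,0,-0.4],[0,0,-0.4],[0,0,-0.4]],"twist":[[0,0,0],[0,0,0],[0,0,0],[0,0,0],[0,0,0]],"grip":[1,1,1,1,1]}' 
python3 -m handwheel '{"xyz":[[0,0,-0.4],[0,0,-0.4],[0,0,-0.4],[0,0,-0.4],[0,0,-0.4]],"twist":[[0,0,0],[0,0,0],[0,0,0],[0,0,0],[0,0,0]],"grip":[1,1,1,1,1]}' 
python3 -m handwheel '{"xyz":[[0,0,-0.4],[0,0,-0.4],[0,0,-0.3],[0,0,-0.15],[0,0,0]],"twist":[[0,0,0],[0,0,0],[0,0,0],[0,0,0],[0,0,0]],"grip":[1,1,1,1,1]}'
```

```text
time_s: 11.48
eef_pos: [0.4672, 0.2224, 0.3231]
orientation: [[0.969, 0.245, -0.001], [0.245, -0.969, -0.001], [-0.001, 0.001, -1.0]]
force: [0.6, -1.1, -6.5]
width: 0.0089
grasp_force: 40.0
time_s: 12.1
eef_pos: [0.4675, 0.2226, 0.3608]
orientation: [[0.969, 0.245, 0.0], [0.245, -0.969, 0.0], [0.0, -0.0, -1.0]]
force: [0.0, 0.4, -7.7]
width: 0.0089
grasp_force: 40.0
time_s: 12.72
eef_pos: [0.4675, 0.2225, 0.4105]
orientation: [[0.969, 0.245, -0.0], [0.245, -0.969, -0.0], [-0.0, 0.0, -1.0]]
force: [-0.0, -0.2, -8.2]
width: 0.0087
grasp_force: 40.0
time_s: 13.35
eef_pos: [0.4675, 0.2226, 0.4605]
orientation: [[0.969, 0.245, -0.0], [0.245, -0.969, -0.0], [-0.0, 0.0, -1.0]]
force: [-0.4, 0.6, -6.3]
width: 0.0086
grasp_force: 40.0
time_s: 13.98
eef_pos: [0.4675, 0.2226, 0.4912]
orientation: [[0.969, 0.245, 0.0], [0.245, -0.969, 0.0], [0.0, -0.0, -1.0]]
force: [-0.6, -0.2, -6.3]
width: 0.0087
grasp_force: 40.0
```

```bash

python3 -m handwheel '{"xyz":[[-0.04,0.2,-0.04],[-0.08,0.4,-0.04],[-0.11,0.6,-0.04],[-0.15,0.8,-0.04],[-0.15,0.8,-0.04]],"twist":[[0,0,0],[0,0,0],[0,0,0],[0,0,0],[0,0,0]],"grip":[1,1,1,1,1]}' >/dev/null
python3 -m handwheel '{"xyz":[[-0.15,0.8,-0.04],[-0.15,0.8,-0.04],[-0.15,0.8,-0.04],[-0.15,0.8,-0.04],[-0.15,0.8,-0.04]],"twist":[[0,0,0],[0,0,0],[0,0,0],[0,0,0],[0,0,0]],"grip":[1,1,1,1,1]}' >/dev/null
python3 -m handwheel '{"xyz":[[-0.15,0.8,-0.04],[-0.15,0.8,-0.04],[-0.15,0.8,-0.04],[-0.15,0.8,-0.04],[-0.15,0.8,-0.04]],"twist":[[0,0,0],[0,0,0],[0,0,0],[0,0,0],[0,0,0]],"grip":[1,1,1,1,1]}' >/dev/null
python3 -m handwheel '{"xyz":[[-0.15,0.8,-0.04],[-0.15,0.8,-0.04],[-0.11,0.6,-0.04],[-0.08,0.4,-0.04],[-0.04,0.2,-0.04]],"twist":[[0,0,0],[0,0,0],[0,0,0],[0,0,0],[0,0,0]],"grip":[1,1,1,1,1]}'
python3 -m handwheel '{"xyz":[[0,0,0],[0,0,0],[0,0,0],[0,0,0],[0,0,0]],"twist":[[0,0,-0.2],[0,0,-0.4],[0,0,-0.6],[0,0,-0.7],[0,0,-0.7]],"grip":[1,1,1,1,1]}' >/dev/null
python3 -m handwheel '{"xyz":[[0,0,0],[0,0,0],[0,0,0],[0,0,0],[0,0,0]],"twist":[[0,0,-0.7],[0,0,-0.7],[0,0,-0.7],[0,0,-0.7],[0,0,-0.7]],"grip":[1,1,1,1,1]}' >/dev/null
python3 -m handwheel '{"xyz":[[0,0,0],[0,0,0],[0,0,0],[0,0,0],[0,0,0]],"twist":[[0,0,-0.7],[0,0,-0.7],[0,0,-0.7],[0,0,-0.7],[0,0,-0.5]],"grip":[1,1,1,1,1]}' >/dev/null
python3 -m handwheel '{"xyz":[[0,0,0],[0,0,0],[0,0,0],[0,0,0],[0,0,0]],"twist":[[0,0,-0.25],[0,0,0],[0,0,0],[0,0,0],[0,0,0]],"grip":[1,1,1,1,1]}'
python3 - <<'E'
from h import *
import pickle
T={n:snap(n) for n in("scene","side","wrist")};pickle.dump(T,open("s4.pkl","wb"))
im=np.zeros((600,800,3),np.uint8)
im[:480,:640]=T["wrist"]["bgr"]
for n,x0 in(("side",0),("scene",250)):
    u,v=proj(T[n],[.61,-.14,.30]).astype(int);print(n,u,v)
    im[350:600,x0:x0+250]=cv2.resize(T[n]["bgr"][v-25:v+25,u-25:u+25],(250,250),interpolation=cv2.INTER_CUBIC)
cv2.imwrite("pics/j.png",im)
E
```

```text
time_s: 16.48
eef_pos: [0.4888, -0.1232, 0.5112]
orientation: [[0.97, 0.245, -0.0], [0.245, -0.97, 0.0], [-0.0, -0.0, -1.0]]
force: [-0.2, 0.3, -7.0]
width: 0.0087
grasp_force: 40.0
time_s: 18.98
eef_pos: [0.4888, -0.1228, 0.5111]
orientation: [[-0.124, 0.992, -0.0], [0.992, 0.124, -0.0], [-0.0, -0.0, -1.0]]
force: [-0.1, -0.3, -6.9]
width: 0.0087
grasp_force: 40.0
side 373 165
scene 430 256
```

View pics/j.png

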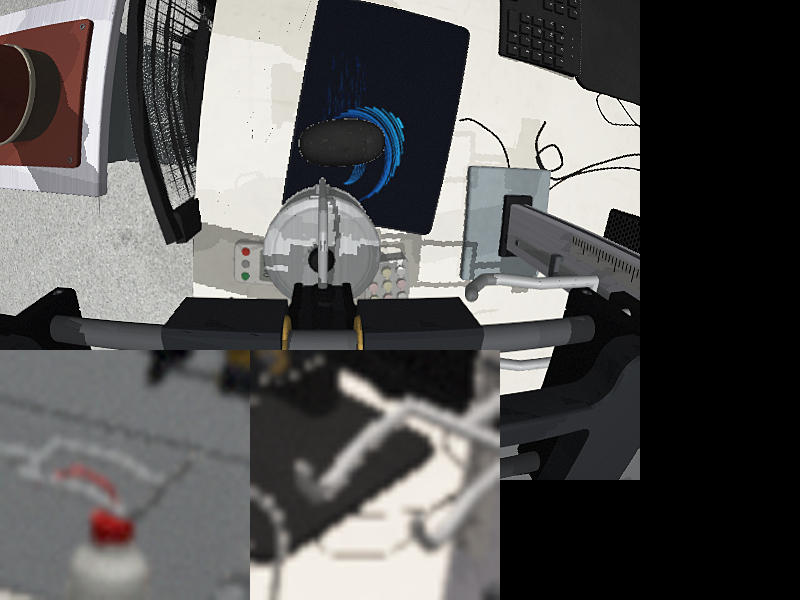

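The wrist view shows the hanging canister, the left prong's upturned tip at (473,290) and its bar running back to about (590,284). The right prong is at about (505,365). In the side crop the hook is pale, with its tips towards crop (110-160, 480-498). I'll triangulate the left tip.

```bash
python3 - <<'E'
from h import *
import pickle
T=pickle.load(open("s4.pkl","rb"));A,B,W=T["scene"],T["side"],T["wrist"]
p,e=tri([ray(A,416,254),ray(W,473,290,True)]);print("L tip",p,e,"side px",proj(B,p),"crop",(proj(B,p)-[348,140])*5)
print("L bar scene+wrist planes")
for u,v in((500,278),(540,281),(590,285)): print(plane(W,u,v,.299,True).round(4))
f=lambda x,y,z:plane(A,405+(x-250)/5,231+(y-350)/5,z)
print("Rtip",f(422,527,.309),"Ltip",f(305,465,.309),"L cross",f(407,404,.299))
# right bar, wrist
for u,v in((505,365),(540,365)): print("Rbar",plane(W,u,v,.299,True).round(4))
print("base wrist",[plane(W,u,v,.018,True).round(3)[:2] for u,v in((468,167),(549,168),(462,278))])
print("canister knob wrist",plane(W,320,262,.51-.164-.153+.07,True))
for n,q in(("L tip",[.576,-.12,.309]),("R",[.582,-.19,.309]),("Lc",[.68,-.104,.299])): print(n,proj(W,q,True),proj(B,q))
# side: enhance: local bright pixels
g=cv2.cvtColor(B["bgr"],cv2.COLOR_BGR2GRAY)[155:178,345:392];print(g.tolist() if 0 else "")
for row in g: print("".join("%4d"%x for x in row))
E
```

```text
L tip [ 0.57819701 -0.11811309  0.30846195] [np.float64(0.002369134851816169), np.float64(0.002369134851815932)] side px [378.72603325 167.16097832] crop [153.63016626 135.80489162]
L bar scene+wrist planes
[ 0.5971 -0.111   0.299 ]
[ 0.6282 -0.1102  0.299 ]
[ 0.6748 -0.1095  0.299 ]
Rtip [ 0.58320378 -0.18857285  0.309     ] Ltip [ 0.58089014 -0.11835409  0.309     ] L cross [ 0.67950838 -0.10271708  0.299     ]
Rbar [ 0.6235 -0.1741  0.299 ]
Rbar [ 0.6552 -0.1744  0.299 ]
base wrist [array([ 0.678, -0.056]), array([ 0.81 , -0.033]), array([ 0.705, -0.213])]
canister knob wrist [ 0.48875429 -0.12593722  0.263     ]
L tip [472.18756337 295.73538077] [379.55654876 166.9886568 ]
R [449.61229555 392.23397201] [387.29916053 160.15690211]
Lc [597.21880639 278.14182312] [351.07944715 164.14720912]

  53  97 112 112 110 112 114 110 109 112 115 113 116 114 113 113 113 114 117 111 107 109 106 103  92 100 100 102 106 112 114 113 113 117 116 114 115 117 116 115 117 118 116 118 117 114 117
  57 102 111 113 112 111 112 115 112 112 112 113 112 114 116 110 113 115 115 112 111 116 119 112 101 102 11
[... 3350 characters left out ...]
2 113 112 113 111 113 110 101  77  63  62  60  71  75  75  68  77  97 105 112 109 112 110 112 110 111 113 110 111 109 113 113 113 112
 111 111 111 115 112 110 112 115 110 115 112 112 109 112 112 113 110 112 109 109 105  66  46  49  60  55  52  55  44  70 102 111 113 110 111 113 113 112 112 110 113 113 110 110 111 115 111
 112 110 110 111 112 113 114 111 114 116 113 112 112 114 111 113 112 112 111 111 101  65  41  34  35  44  39  46  46  70 105 111 112 108 112 110 110 112 115 113 112 113 110 112 113 113 111
 109 111 111 113 111 112 112 110 113 111 112 115 110 111 112 112 112 109 112 111 104  71  49  35  48  43  41  37  56  77 104 111 113 112 112 111 113 110 111 110 112 114 111 113 110 114 111
```

```bash

python3 -m handwheel '{"xyz":[[-0.05,0.15,0],[-0.12,0.35,0],[-0.18,0.5,0],[-0.21,0.6,0],[-0.21,0.6,0]],"twist":[[0,0,-0.04],[0,0,-0.04],[0,0,-0.04],[0,0,-0.04],[0,0,0]],"grip":[1,1,1,1,1]}' >/dev/null
python3 -m handwheel '{"xyz":[[-0.21,0.6,0],[-0.21,0.6,0],[-0.18,0.5,0],[-0.11,0.3,0],[-0.03,0.08,0]],"twist":[[0,0,0],[0,0,0],[0,0,0],[0,0,0],[0,0,0]],"grip":[1,1,1,1,1]}' >/dev/null
python3 -m handwheel '{"xyz":[[0,0,0],[0,0,0],[0,0,0]],"twist":[[0,0,0],[0,0,0],[0,0,0]],"grip":[1,1,1]}'
python3 - <<'E'
from h import *
import pickle
T=pickle.load(open("s4.pkl","rb"));B=T["side"]
a=plane(B,372,171,.286);b=plane(B,380,164.7,.286);print("side notches",a,b,np.linalg.norm(a-b))
T={n:snap(n) for n in("scene","side","wrist")};pickle.dump(T,open("s5.pkl","wb"))
W=T["wrist"]
im=np.zeros((600,800,3),np.uint8)
im[:480,:640]=W["bgr"]
for n,x0 in(("side",0),("scene",250)):
    u,v=proj(T[n],[.61,-.14,.31]).astype(int);print(n,u,v)
    im[350:600,x0:x0+250]=cv2.resize(T[n]["bgr"][v-25:v+25,u-25:u+25],(250,250),interpolation=cv2.INTER_CUBIC)
cv2.imwrite("pics/k.png",im)
E
```

```text
time_s: 20.75
eef_pos: [0.5998, -0.1448, 0.5113]
orientation: [[-0.148, 0.989, 0.0], [0.989, 0.148, 0.0], [0.0, 0.0, -1.0]]
force: [-0.1, 0.3, -6.7]
width: 0.009
grasp_force: 40.0
side notches [ 0.60469411 -0.12142806  0.286     ] [ 0.60788987 -0.18733329  0.286     ] 0.06598266689354104
side 373 162
scene 430 253
```

View pics/k.png

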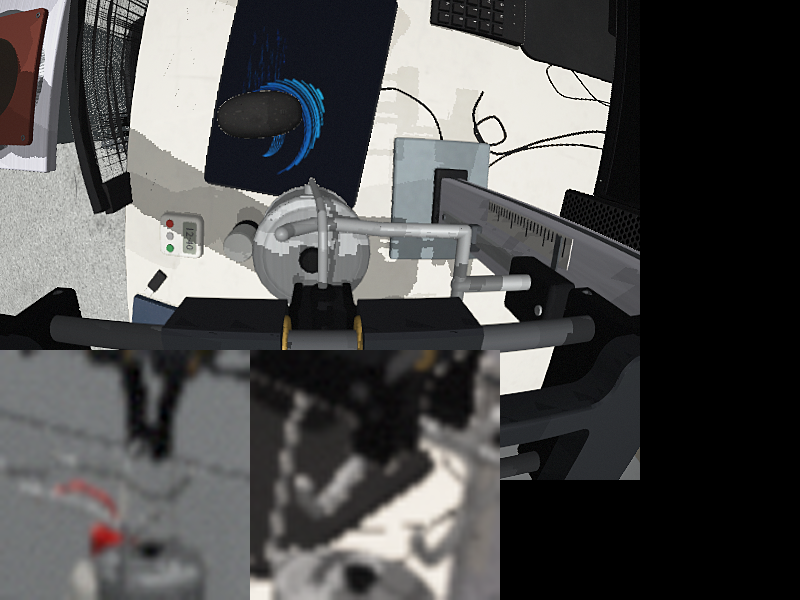

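The wrist view from above shows the left prong's tip at (281,234) and its bar running to the corner at (466,231). The cross bar runs from there down to the arm at (461,284), and the arm reaches the carriage at (525,283). The crown and fingers are at image column 322, so they overlap the notch region. The side view's notches came out at (0.605,-0.121) and (0.608,-0.187), 66 mm apart, which fits the 64 mm given.

```bash
python3 - <<'E'
from h import *
import pickle
W=pickle.load(open("s5.pkl","rb"))["wrist"];A=pickle.load(open("s4.pkl","rb"))["scene"]
P=lambda u,v,z:plane(W,u,v,z,True)
t=P(281,234,.309);c=P(466,231,.300);j=P(461,284,.300);a=P(520,283,.300);b1=P(345,229,.300)
for n,x in(("tip",t),("bar",b1),("corner",c),("junction",j),("arm",a)): print(n,x.round(4))
d=(c-t)[:2];print("len",np.linalg.norm(d),"yaw",np.degrees(np.arctan2(d[1],d[0])), "arm yaw",np.degrees(np.arctan2(*(a-j)[1::-1])),"cross",np.linalg.norm((c-j)[:2]),np.degrees(np.arctan2(*(c-j)[1::-1])))
print("tri tip",tri([ray(A,416,254),ray(W,281,234,True)]),"tri corner",tri([ray(A,437,241.6),ray(W,466,231,True)]))
for yaw in(7,8.5,10):
    h=np.radians(yaw);ex=np.array([np.cos(h),np.sin(h)]);ey=np.array([-ex[1],ex[0]])
    print(yaw,"seat from tip",t[:2]+.023*ex-.032*ey,"from corner",c[:2]-.078*ex-.032*ey,"from junction",j[:2]-.078*ex)
E
```

```text
tip [ 0.5758 -0.1197  0.309 ]
bar [ 0.6087 -0.1145  0.3   ]
corner [ 0.6767 -0.1052  0.3   ]
junction [ 0.6822 -0.1369  0.3   ]
arm [ 0.7231 -0.1316  0.3   ]
len 0.10188743651891596 yaw 8.195441547871832 arm yaw 7.413441911526094 cross 0.03220674299340186 99.95029710618404
tri tip (array([ 0.57679421, -0.11996204,  0.31138043]), [np.float64(0.0012180166647906333), np.float64(0.001218016664790514)]) tri corner (array([ 0.67672593, -0.10544399,  0.30159284]), [np.float64(0.0008807263003038356), np.float64(0.0008807263003038679)])
7 seat from tip [ 0.60254219 -0.14866525] from corner [ 0.60314195 -0.14644998] from junction [ 0.60480725 -0.14641079]
8.5 seat from tip [ 0.60329108 -0.14795566] from corner [ 0.60424739 -0.14836033] from junction [ 0.60508262 -0.14843412]
10 seat from tip [ 0.60402113 -0.14722671] from corner [ 0.60540247 -0.1502411 ] from junction [ 0.60541085 -0.15044954]
```

```bash

python3 -m handwheel '{"xyz":[[-0.05,0.05,0],[-0.05,0.05,0],[-0.05,0.05,0.1],[0,0,0.2],[0,0,0.25]],"twist":[[0,0,0],[0,0,0],[0,0,0],[0,0,0],[0,0,0]],"grip":[1,1,1,1,1]}'
python3 -m handwheel '{"xyz":[[0,0,0.25],[0,0,0.25],[0,0,0.25],[0,0,0.2],[0,0,0.15]],"twist":[[0,0,0],[0,0,0],[0,0,0],[0,0,0],[0,0,0]],"grip":[1,1,1,1,1]}'
python3 -m handwheel '{"xyz":[[0,0,0.12],[0,0,0.12],[0,0,0.12]],"twist":[[0,0,0],[0,0,0],[0,0,0]],"grip":[1,1,1]}'
python3 -m handwheel '{"xyz":[[0,0,0.12],[0,0,0.12],[0,0,0.12]],"twist":[[0,0,0],[0,0,0],[0,0,0]],"grip":[1,1,1]}'
python3 - <<'E'
from h import *
import pickle
T={n:snap(n) for n in("scene","side","wrist")};pickle.dump(T,open("s6.pkl","wb"))
for n in T: cv2.imwrite(f"pics/s6{n}.png",T[n]["bgr"])
E
```

```text
time_s: 21.52
eef_pos: [0.6043, -0.1479, 0.4968]
orientation: [[-0.148, 0.989, -0.0], [0.989, 0.148, -0.0], [0.0, -0.0, -1.0]]
force: [-0.2, -0.4, -8.0]
width: 0.0092
grasp_force: 40.0
time_s: 22.15
eef_pos: [0.6044, -0.1479, 0.4696]
orientation: [[-0.148, 0.989, -0.0], [0.989, 0.148, -0.0], [0.0, -0.0, -1.0]]
force: [0.2, -0.0, -7.1]
width: 0.0085
grasp_force: 40.0
time_s: 22.52
eef_pos: [0.6044, -0.1479, 0.4608]
orientation: [[-0.148, 0.989, 0.0], [0.989, 0.148, -0.0], [-0.0, 0.0, -1.0]]
force: [0.3, 0.2, -6.7]
width: 0.0089
grasp_force: 40.0
time_s: 22.9
eef_pos: [0.6044, -0.1479, 0.4517]
orientation: [[-0.148, 0.989, 0.0], [0.989, 0.148, -0.0], [-0.0, 0.0, -1.0]]
force: [0.9, 1.1, -7.0]
width: 0.0085
grasp_force: 40.0
```

```bash

python3 -m handwheel '{"xyz":[[0,0,0.12],[0,0,0.12],[0,0,0.12]],"twist":[[0,0,0],[0,0,0],[0,0,0]],"grip":[1,1,1]}'
python3 -m handwheel '{"xyz":[[0,0,0.12],[0,0,0.12],[0,0,0]],"twist":[[0,0,0],[0,0,0],[0,0,0]],"grip":[1,1,1]}'
python3 - <<'E'
from h import *
import pickle
T={n:snap(n) for n in("scene","side","wrist")};pickle.dump(T,open("s7.pkl","wb"))
W0=pickle.load(open("s5.pkl","rb"))["wrist"]
# arm bar (bright) rows near predicted junction: profile along expected arm pixel column
for n in("wrist",):
    W=T[n]
    for z in(.30,.295,.29,.285): print(z,proj(W,[.6767,-.1052,z],True).round(1),proj(W,[.5758,-.1197,z+.009],True).round(1))
    g=cv2.cvtColor(W["bgr"],cv2.COLOR_BGR2GRAY)
    u,v=proj(W,[.6767,-.1052,.295],True).astype(int)
    print(u,v)
    for y in range(v-14,v+15,2): print(y,*("%4d"%x for x in g[y,u-20:u+21:2]))
E
```

```text
time_s: 23.42
eef_pos: [0.6044, -0.148, 0.4427]
orientation: [[-0.148, 0.989, 0.0], [0.989, 0.148, -0.0], [-0.0, 0.0, -1.0]]
force: [-0.7, -0.7, -5.5]
width: 0.0084
grasp_force: 40.0
time_s: 23.8
eef_pos: [0.6044, -0.1479, 0.4367]
orientation: [[-0.148, 0.989, -0.0], [0.989, 0.148, -0.0], [-0.0, -0.0, -1.0]]
force: [-1.0, -0.8, -4.5]
width: 0.0087
grasp_force: 40.0
0.3 [525.5 271.6] [244.2 283.3]
0.295 [519.5 267.1] [247.  277.5]
0.29 [513.8 262.8] [249.8 272.1]
0.285 [508.4 258.8] [252.3 267.1]
519 267
253  164  164  164  163  164  161  146   74   92   96   93   91   92   92   88   89   90   92   93   92   90
255  180  179  179  180  177  171  159   85   89   89   94   94   91   93   93   91   89   86   91   91   92
257  182  196  194  193  192  178  166   69   89   90   88   93   94   93   92   93   91   92   88   89   89
259  162  178  182  181  183  172  161   69   73   85   87   87   89   94   93   91   93   93   90   89   79
261  153  167  166  170  177  172  156   70   76   72   82   88   87   86   92   92   91   92   89   82   80
263  150  150  161  176  176  170  126   66   
[... 343 characters left out ...]
3   64   64   64   64   71   70   87   77   81
271  147  160  169  175  173  163   64   65   68   65   69   69   66   64   64   66   64   71   72   73   73
273  149  161  172  175  173  161   84   72   65   64   68   68   68   66   65   63   67   66   67   73   70
275  151  162  173  176  170  117   84   88   74   67   66   67   67   68   67   63   64   65   66   65   71
277  153  165  174  176  167   92   83   84   85   79   64   67   67   69   68   65   65   63   65   65   64
279  155  167  174  177  165   73   82   83   84   84   85   65   66   67   68   68   65   64   64   64   67
281  155  168  176  130  153   80   82   82   86   84   85   85   65   66   67   67   65   66   64   64   64
```

```bash

python3 -m handwheel '{"xyz":[[0,0,0.1],[0,0,0.12],[0,0,0.12],[0,0,0.12],[0,0,0.12]],"twist":[[0,0,0],[0,0,0],[0,0,0],[0,0,0],[0,0,0]],"grip":[1,1,1,1,1]}'
python3 -m handwheel '{"xyz":[[0,0,0.12],[0,0,0.12],[0,0,0.12],[0,0,0.12],[0,0,0.08]],"twist":[[0,0,0],[0,0,0],[0,0,0],[0,0,0],[0,0,0]],"grip":[1,1,1,1,1]}'
python3 -m handwheel '{"xyz":[[0,0,0.08],[0,0,0.04],[0,0,0],[0,0,0]],"twist":[[0,0,0],[0,0,0],[0,0,0],[0,0,0]],"grip":[1,1,1,1]}'
for i in 1 2 3 4 5; do python3 -m handwheel '{"xyz":[[0,0,0]],"twist":[[0,0,0]],"grip":[1]}' | grep -E "force|eef"; done
```

```text
time_s: 24.58
eef_pos: [0.6044, -0.1479, 0.4222]
orientation: [[-0.148, 0.989, 0.0], [0.989, 0.148, -0.0], [-0.0, 0.0, -1.0]]
force: [-0.8, -0.0, -3.7]
width: 0.0088
grasp_force: 40.0
time_s: 25.2
eef_pos: [0.6044, -0.1479, 0.4083]
orientation: [[-0.148, 0.989, 0.0], [0.989, 0.148, -0.0], [-0.0, 0.0, -1.0]]
force: [-0.5, 0.6, -2.4]
width: 0.009
grasp_force: 40.0
time_s: 25.7
eef_pos: [0.6044, -0.148, 0.4055]
orientation: [[-0.148, 0.989, 0.0], [0.989, 0.148, -0.0], [-0.0, 0.0, -1.0]]
force: [0.5, -0.8, -2.2]
width: 0.0089
grasp_force: 40.0
eef_pos: [0.6044, -0.148, 0.4054]
force: [0.4, -0.4, -0.6]
grasp_force: 40.0
eef_pos: [0.6044, -0.1479, 0.4055]
force: [-0.2, -0.9, -2.1]
grasp_force: 40.0
eef_pos: [0.6044, -0.1479, 0.4054]
force: [0.6, -0.8, -1.6]
grasp_force: 40.0
eef_pos: [0.6044, -0.1479, 0.4054]
force: [0.4, 0.1, -2.3]
grasp_force: 40.0
eef_pos: [0.6044, -0.1479, 0.4054]
force: [0.3, -0.6, -1.9]
grasp_force: 40.0
```

```bash

python3 -m handwheel '{"xyz":[[0,0,0.08],[0,0,0.1],[0,0,0.1],[0,0,0.1],[0,0,0.1]],"twist":[[0,0,0],[0,0,0],[0,0,0],[0,0,0],[0,0,0]],"grip":[1,1,1,1,1]}' >/dev/null
python3 -m handwheel '{"xyz":[[0,0,0.06],[0,0,0.04],[0,0,0],[0,0,0],[0,0,0]],"twist":[[0,0,0],[0,0,0],[0,0,0],[0,0,0],[0,0,0]],"grip":[1,1,1,1,1]}'
cat > avg.py <<'E'
from h import *
F=[]
for i in range(16): r.snapshot("side");F.append(r.get_state()["force"])
F=np.array(F);print(F.mean(0).round(2),(F.std(0)/4).round(2),np.round(r.get_state()["eef_pos"],4),r.get_state()["time_s"])
E
python3 avg.py
```

```text
time_s: 27.58
eef_pos: [0.6044, -0.1479, 0.3909]
orientation: [[-0.148, 0.989, 0.0], [0.989, 0.148, -0.0], [-0.0, 0.0, -1.0]]
force: [-0.6, -1.0, -0.4]
width: 0.0083
grasp_force: 40.0
[ 0.64 -0.49 -0.28] [0.06 0.13 0.08] [ 0.6044 -0.148   0.3909] 28.375
```

```bash

python3 -m handwheel '{"xyz":[[0,0,0.05],[0,0,0.04],[0,0,0],[0,0,0]],"twist":[[0,0,0],[0,0,0],[0,0,0],[0,0,0]],"grip":[1,1,1,1]}' 20 >/dev/null
python3 avg.py
python3 -m handwheel '{"xyz":[[0,0,0],[0,0,0],[0,0,0]],"twist":[[0,0,0],[0,0,0],[0,0,0]],"grip":[1,1,1]}' 5
python3 avg.py
```

```text
[ 0.47 -0.75 -0.14] [0.12 0.12 0.08] [ 0.6044 -0.1479  0.3886] 29.675
time_s: 30.05
eef_pos: [0.6044, -0.1479, 0.3886]
orientation: [[-0.148, 0.989, -0.0], [0.989, 0.148, 0.0], [0.0, -0.0, -1.0]]
force: [1.0, -0.5, -0.5]
width: 0.0096
grasp_force: 5.0
[ 0.46  0.25 -0.24] [0.14 0.13 0.13] [ 0.6044 -0.1479  0.3886] 30.85
```

```bash

python3 -m handwheel '{"xyz":[[0,0,0],[0,0,0],[0,0,0],[0,0,0],[0,0,0]],"twist":[[0,0,0],[0,0,0],[0,0,0],[0,0,0],[0,0,0]],"grip":[0.77,0.75,0.73,0.71,0.69]}'
python3 -m handwheel '{"xyz":[[0,0,0],[0,0,0],[0,0,0],[0,0,0],[0,0,0]],"twist":[[0,0,0],[0,0,0],[0,0,0],[0,0,0],[0,0,0]],"grip":[0.6,0.5,0.4,0.3,0.2]}'
python3 - <<'E'
from h import *
import pickle
T={n:snap(n) for n in("scene","side","wrist")};pickle.dump(T,open("s8.pkl","wb"))
W=T["wrist"]
g=cv2.cvtColor(W["bgr"],cv2.COLOR_BGR2GRAY)
k=(g[:300,230:400]<45).astype(np.uint8)
n,_,st,c=cv2.connectedComponentsWithStats(k)
for i in range(1,n):
    if st[i,4]>60: print("dark",c[i]+[230,0],st[i])
for z in(.2246-.153+.07,): print("knob expected",proj(W,[.6044,-.148,z],True))
print("sleeve expected",proj(W,[.6044,-.148,.2246],True))
E
```

```text
time_s: 31.48
eef_pos: [0.6044, -0.1479, 0.3886]
orientation: [[-0.148, 0.989, -0.0], [0.989, 0.148, -0.0], [-0.0, -0.0, -1.0]]
force: [-0.4, 0.5, -0.2]
width: 0.0131
grasp_force: 0.0
time_s: 32.1
eef_pos: [0.6044, -0.1479, 0.3886]
orientation: [[-0.148, 0.989, -0.0], [0.989, 0.148, -0.0], [-0.0, -0.0, -1.0]]
force: [-0.2, 0.3, 0.5]
width: 0.0327
grasp_force: 0.0
dark [310.7468273   94.02620384] [    0     0   170   216 27973]
dark [235.20805369 258.18791946] [  0 245  11  32 149]
dark [313.49122807 261.04385965] [ 78 255  10  16 114]
dark [330.51807229 260.85542169] [ 97 255   8  15  83]
dark [275.23167155 292.02639296] [ 32 283  25  17 341]
dark [322.28169014 291.57464789] [ 80 282  25  18 355]
dark [368.66961652 292.00294985] [128 283  25  17 339]
knob expected [320.6971035  258.08711202]
sleeve expected [320.05579576 319.30867902]
```

```bash

python3 -m handwheel '{"xyz":[[0,0,-0.1],[0,0,-0.2],[0,0,-0.3],[0,0,-0.4],[0,0,-0.4]],"twist":[[0,0,0],[0,0,0],[0,0,0],[0,0,0],[0,0,0]],"grip":[0.1,0.1,0.1,0.1,0.1]}'
python3 -m handwheel '{"xyz":[[0,0,-0.5],[0,0,-0.6],[0,0,-0.8],[0,0,-0.8],[0,0,-0.8]],"twist":[[0,0,0],[0,0,0],[0,0,0],[0,0,0],[0,0,0]],"grip":[0.1,0.1,0.1,0.1,0.1]}'
python3 -m handwheel '{"xyz":[[0,-0.2,-0.6],[0,-0.4,-0.3],[0,-0.4,0],[0,0,0],[0,0,0]],"twist":[[0,0,0],[0,0,0],[0,0,0],[0,0,0],[0,0,0]],"grip":[0.1,0.1,0.1,0.1,0.1]}'
python3 - <<'E'
from h import *
import pickle,time
T={n:snap(n) for n in("scene","side","wrist")};pickle.dump(T,open("s9.pkl","wb"))
D=[snap("wrist") for i in range(4)]
print("motion",[int((cv2.absdiff(D[0]["bgr"],d["bgr"])[150:320].max(2)>40).sum()) for d in D[1:]])
W=T["wrist"];h=np.radians(8.3);ex=np.array([np.cos(h),np.sin(h),0]);ey=np.array([-ex[1],ex[0],0])
s=np.array([.604,-.148,.225])
for n,p in(("sleeve",s),("knob",s-[0,0,.082]),("Ltip",s-.023*ex+.032*ey+[0,0,.018]),("Lcorner",s+.078*ex+.032*ey+[0,0,.009])): print(n,proj(W,p,True).round(),proj(T["scene"],p).round(1),proj(T["side"],p).round(1))
g=cv2.cvtColor(W["bgr"],cv2.COLOR_BGR2GRAY)
u,v=proj(W,s,True).astype(int)
print(u,v)
for y in range(max(v-60,0),min(v+24,480),3): print(y,"".join("%4d"%x for x in g[y,u-50:u+51:4]))
E
```

```text
time_s: 32.88
eef_pos: [0.6044, -0.148, 0.4246]
orientation: [[-0.148, 0.989, 0.0], [0.989, 0.148, -0.0], [-0.0, 0.0, -1.0]]
force: [-0.5, -0.5, -0.1]
width: 0.0391
grasp_force: 0.0
time_s: 33.5
eef_pos: [0.6043, -0.148, 0.5126]
orientation: [[-0.148, 0.989, 0.0], [0.989, 0.148, -0.0], [-0.0, 0.0, -1.0]]
force: [0.5, 0.4, -0.9]
width: 0.0392
grasp_force: 0.0
time_s: 34.12
eef_pos: [0.5796, -0.1513, 0.5332]
orientation: [[-0.148, 0.989, -0.0], [0.989, 0.148, 0.0], [0.001, -0.0, -1.0]]
force: [0.4, -0.1, -0.6]
width: 0.0389
grasp_force: 0.0
motion [361, 684, 996]
sleeve [351. 234.] [427.4 284.1] [374.6 184.3]
knob [345. 213.] [423.5 309.7] [373.  204.7]
Ltip [323. 198.] [412.3 277. ] [378.  184.3]
Lcorner [450. 198.] [433.1 263.6] [351.2 181.1]
351 233
173   23  20  25  23  22  21   5 157 105  76 196 188  99 106 148  14  19  18  36 240 238 239 240 238 238 229
176   18  20  20  18  21   4 131  79 145 203 218 230 144 176 155 138  11  17  35 239 240 239 239 237 237 228
179   22  22  18  23  14 120 116 202 223 225 228 227 211 164 207 217 137  17  48 238 240 238 239 235 234 230
182   24  22
[... 2012 characters left out ...]
15 222 195 191 158 162 161 163 160 159 151 103
239  118 110 135 135 170 121 120 131 188 193 208 202  25  41  16 180 192 136 161 163 163 161 255 250 224  97
242  144 101 164 160 152 172 122 112 109 122 121 128  27  38  18 107 133 162 162 162 161 162 158 160 152  70
245  158 156 158 156 157 142 159 160  94 114 108 112  26  37   9 165 161 162 162 163 163 162 161 161 152  65
248  160 103 121 160  89 151 143 148 174 125 193 208  22  34   0 164 162 162 162 161 162 160 151 156 144  77
251  139 171 161 155 179 179 149 145 167 168  97  98  16  24   2 163 162 161 160 162 161 160 242 243 202 159
254  143 167 164 156 175 175 158 155 163 159 167  94  21  27   0 163 162 161 160 161 161 158 239 239 152 160
```

The sleeve hangs at wrist (353,235), against (351,234) predicted for the seated position. I'll let it settle, check for motion, and hand in.

```bash

for i in 1 2 3 4 5 6; do python3 -m handwheel '{"xyz":[[0,0,0],[0,0,0],[0,0,0],[0,0,0],[0,0,0]],"twist":[[0,0,0],[0,0,0],[0,0,0],[0,0,0],[0,0,0]],"grip":[0.1,0.1,0.1,0.1,0.1]}' >/dev/null; done
cat > mot.py <<'E'
from h import *
C=[]
for i in range(16):
    b=snap("wrist")["bgr"][205:262,335:372];m=(b.max(2)<60);y,x=np.nonzero(m);C.append((x.mean(),y.mean(),m.sum()))
C=np.array(C);print(C.round(2).tolist(),r.get_state()["time_s"])
E
python3 mot.py
```

```text
[[15.56, 24.58, 657.0], [15.58, 24.52, 659.0], [15.56, 24.54, 657.0], [15.58, 24.58, 659.0], [15.56, 24.58, 657.0], [15.56, 24.58, 657.0], [15.56, 24.55, 657.0], [15.58, 24.59, 660.0], [15.55, 24.56, 656.0], [15.57, 24.64, 658.0], [15.57, 24.55, 658.0], [15.52, 24.54, 656.0], [15.57, 24.5, 656.0], [15.56, 24.51, 654.0], [15.56, 24.55, 655.0], [15.55, 24.61, 658.0]] 39.025
```

Nothing moves, so I'm handing in.

```bash
python3 -c "
from plant import r
print(r.sign_off())"
```

```text
the job is handed in; nothing more can be done
None
```

The stainless canister is hanging still by its bail in the scale's hook, about 66 mm down under about 6.7 N; the arm is clear, and I handed the job in at about 39 s (no verdict was returned).

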